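Roll the bench stop's lock wheel loose and push the bar home

ROBOT

A 6-joint arm with a two-finger parallel gripper is mounted at the origin on the work surface. World frame = base frame: x ahead of the robot, y to its left, z up, the work surface at z = 0. Lengths are in mm, angles in rad, forces in N, time in s.
With the tool pointing down it reaches from about 350 to 775 mm from the base axis. Payload 5.5 kg.
Tool frame: the origin (TCP) lies midway between the tips of the shut fingers; the grasp point (between the pads) lies robot.tcp_to_grasp behind it (robot.tcp_to_grasp is the distance from the TCP to the grasp point, in mm); z points along the fingers, y is the line along which they close (so a half turn about z gives the same grasp; the last joint's range is limited). The gripper opens to 85 mm and grips with 20 to 120 N. Pads are 22 mm wide; open, the fingers measure 114 mm over their backs; the gripper's body (76 mm by 85 mm) begins 54 mm behind the grasp point. The pads swing forward as they close: fully open they stand 13 mm farther back than shut.
Start: joints at [-1.362, 0.313, 0.046, 1.304, 0, 1.431], TCP at [196.515, -540.42, 231.323] pointing down, gripper open.
Joint ranges: [-2.76, 2.76], [-0.86, 1.69], [-1.03, 1.26], [-2.2, 2.34], [-1.47, 1.5], [-3.14, 3.14]. Speed limits (rad/s): [2.57, 2.57, 3.14, 3.14, 3.14, 3.14].

INTERFACE

Orientations are given as a 3x3 rotation matrix whose columns are the frame's x, y, z axes.
In Python, from workcell import robot, read_camera, job gives the robot as it stands.
- The arm moves only by the shell command python3 -m crank 'ROWS' [OPENING] [FORCE]. ROWS is JSON, one flat list of numbers, 4 for each row, row after row: the shift along the tool's x, y, z in m, then the turn about the tool's z in degrees. In form: [tx, ty, tz, twist, tx, ty, tz, twist, ...]. A call has exactly 5 rows; each row is the pose to reach, as a shift and turn from the pose commanded when the call began, along the tool's axes at that moment; what a row does not reach only later rows make up. A row lasts 1/10 s, in which the tool goes at most 50 mm and 8.59 degrees, less where a joint would pass 70% of its speed; a pose out of reach is approached as far as the arm can. A call with a gripper value outside its range is refused whole. OPENING is the closure, from 0 (fully open) to 1 (shut), set as the call begins (- or left out, the last holds). The fingers move at their own pace and stop on an object; FORCE is the grip in N (left out, the last holds). Time passes only in rows, so rows that repeat a pose let the fingers close, or fill a call up. It gives the time, the measured TCP pose, the force, the opening and the grip force at its end, in the units of the state.
- robot.read_state(): the state, without advancing time (a new reading comes with each control period).
- read_camera(name): name is "scene" or "top" or "wrist"; returns a dict with "color" (480x640x3 uint8, red, green, blue), "mtx" (3x3 intrinsics, pixels), "world_to_cam" (4x4, takes a point from world to camera coordinates). Camera axes: x right, y up, looking along -z (the intrinsics and any distortion apply to the point x, -y, -z); pixel columns grow to the right and rows downward; lengths in mm; the calibration is good to about 2 mm. A picture is of the moment at which its call begins. There is no depth.
- job.finish_job(): hands the job in; it is judged then, once.
The state is a dict: "time": time; "joints": joint angles; "dq": joint speeds; "effort": joint torques, N m; "tcp_pos": TCP position; "eef_rot": TCP orientation; "ft_force": force on the tool from outside, world axes, zero at the start; "wrist_torque": the same for the moment, N m; "grip_width": opening from 0.0 (shut) to 1.0 (fully open); "finger_force": force on a finger pad.
Only numpy, scipy, OpenCV 4.12 (cv2) and the standard library are available. Lean on these libraries where they do the work, as an engineer would, in place of code of your own. Each camera call takes 0.05 s, during which the arm holds its last target. There are 200 camera calls.

TASK

Loosen the bench stop: with a fingertip on its knurled rim, roll the handwheel anticlockwise (seen from above) until the line on its top has gone past the fixed pointer once and lines up with the pointer the second time. Only then push the end plate of the stop bar with a fingertip until the bar is fully home against the saddle, leaving the wheel's line at the pointer. Push gently, grip or lift nothing, and leave the jar, tin, tape measure and screwdriver where they are.

Things in the scene. Friction and masses are not known exactly. Their poses are not given: they have to be found in the camera images.
- stop: bench stop fixed to the bench: grey cast base plate 130 (x) x 190 (y) x 12 mm with a grey saddle block on it (56 x 125 mm, its top 48 mm above the bench, its +y face 75 mm from the origin). Origin: on the bench surface, on the wheel's vertical axis. Its +y axis points along the bar towards the end plate, its +x axis from the wheel's axis towards the pointer. It stands at different places and up to 0.35 rad of yaw
- wheel_center (a point): centre of the dark steel knurled handwheel, on its vertical axis, half-way up the rim. The wheel is a disc 94 mm across over its 24 upright ribs (each 5 mm wide, standing 2.5 mm out from a drum 89 mm across); its rim runs from 56 to 80 mm above the bench, all round free to the touch; below it nothing outside the wheel's outline is higher than 48 mm
- wheel_line (a point): outer end of the raised bright line (26 x 5 mm) on the wheel's top face, 44 mm from the axis; it turns with the wheel
- pointer (a point): tip of the fixed bright pointer, a fin 6 mm wide, just outside the rim on the stop's +x side, 73 mm from the wheel's axis, 28 mm above the bench
- wheel (a joint): turn of the wheel in rad, growing anticlockwise seen from above (loosening), limited to 0 to 20; it does not wrap round. At 0 (tight), 6.283 and 12.566 the line is at the pointer; the wheel starts between 0.5 and 1.9. The second time round is 12.566. It stays where it is left, needs about 2 N along the rim to turn and does not rise
- bar_end (a point): middle of the outer face of the stop bar's steel end plate (56 mm wide, 32 mm high from 14 to 46 mm above the bench, 12 mm thick). The face looks along the stop's +y; push it along the stop's -y. About 3 N moves the bar, more if fast
- bar (a joint): travel of the bar in m towards home: 0 is fully out, 0.060 fully home (end plate against the saddle, hard stop); it starts between 0 and 0.025 and stays where it is left. When home, the plate's outer face is 87 mm from the wheel's axis
- jar_mid (a point): centre of a loose glass jar with a steel lid, 60 mm across, 85 mm high; leave it alone
- tin_mid (a point): centre of a loose paint tin, 72 mm across, 90 mm high; leave it alone
- tape_mid (a point): centre of a loose black tape measure, 70 x 40 x 62 mm; leave it alone
- driver_grip (a point): middle of the handle (about 25 mm thick) of a loose screwdriver about 200 mm long, lying on the bench beyond the stop; leave it alone

How it is judged (in metres and radians):
On the way, in this order (a step that is already met when the one before it is completed fails the run):
1. the wheel has been rolled round until its line is at the pointer for the second time, the bar not yet home (value of joint wheel between 12.166 and 12.966 rad and value of joint bar below 0.04 m), for 0.2 s.
2. the bar is fully home (value of joint bar above 0.057 m), for 0.2 s.
At the end, for the whole second after the job is handed in: the wheel rests at 12.566 rad within 0.4 rad (its line at the pointer the second time) and the bar is home within 3 mm (value of joint wheel between 12.166 and 12.966 rad and value of joint bar above 0.057 m and velocity of joint wheel between -0.1 and 0.1 rad/s); the robot touches nothing.
It fails at once if the bar is shifted more than 6 mm before the wheel is loosened (value of joint wheel below 12.166 rad and distance of bar_end from where it was at the start of the episode above 0.006 m).
It fails at once if the wheel or the bar is rammed with more than 80 N (contact force between the fingers and wheel above 80 N or contact force between the fingers and bar above 80 N).
It fails at once if the end plate is taken between the fingers (the grasp point inside it, with more than 25 N) (y of the grasp point in the frame of bar_end between -0.016 and -0.001 m and x of the grasp point in the frame of bar_end between -0.03 and 0.03 m and z of the grasp point in the frame of bar_end below 0.035 m and contact force between the fingers and bar above 25 N).
It fails at once if the jar, tin, tape measure or screwdriver is shifted or lifted more than 20 mm (distance of any of jar_mid, tin_mid, tape_mid, driver_grip from where it was at the start of the episode above 0.02 m).
It also fails if it takes over 64 s, if anything falls off the work surface, if the arm or the gripper's body presses on something with over 40 N, if the wrist force passes 120 N, or if a joint passes its speed limit or range.

## Working session

There is one attempt and no reset: what is moved stays moved. The work goes in short steps, Python scripts to look and compute and a shell command to move; the robot and the scene stay as the last step left them, time stands still between calls to the robot, and variables do not carry over. Pictures are saved under pics/ and viewed, at most 10 in all, crops included, and the job is handed in when it is done.

```bash
ls; mkdir -p pics
python3 - <<'E'
from workcell import robot, read_camera
import cv2,numpy as np,pickle
s=robot.read_state();print(s['time'],s['tcp_pos'],np.round(s['eef_rot'],3).tolist(),robot.tcp_to_grasp)
for n in ['top','scene']:
    c=read_camera(n);pickle.dump(c,open(n+'.pkl','wb'));cv2.imwrite(f'pics/{n}0.png',c['color'][:,:,::-1])
    print(n,c['mtx'].tolist(),np.round(c['world_to_cam'],3).tolist(),[k for k in c])
E
```

```text
pics
0.0 [ 196.39313357 -539.90121097  230.41128801] [[0.94, 0.342, -0.0], [0.342, -0.94, 0.002], [0.0, -0.002, -1.0]] 18.700000000000003
top [[441.1509825593312, 0.0, 319.9698794096698], [0.0, 441.1509825593312, 236.36345235649122], [0.0, 0.0, 1.0]] [[0.004, -1.0, -0.02, 8.32], [0.996, 0.002, 0.085, -604.181], [-0.085, -0.02, 0.996, -983.439], [0.0, 0.0, 0.0, 1.0]] ['color', 'mtx', 'world_to_cam']
scene [[618.574674687061, 0.0, 321.5447653203438], [0.0, 618.574674687061, 236.42883803720161], [0.0, 0.0, 1.0]] [[-0.139, 0.99, 0.003, 96.618], [-0.57, -0.082, 0.817, 278.955], [0.81, 0.112, 0.576, -2214.992], [0.0, 0.0, 0.0, 1.0]] ['color', 'mtx', 'world_to_cam']
```

View pics/top0.png

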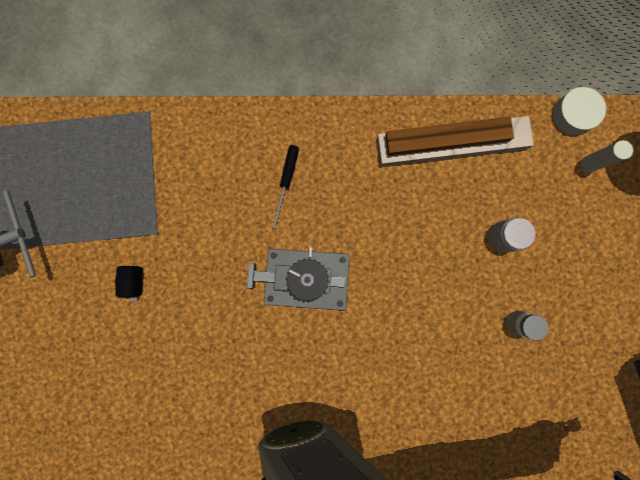

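View pics/scene0.png

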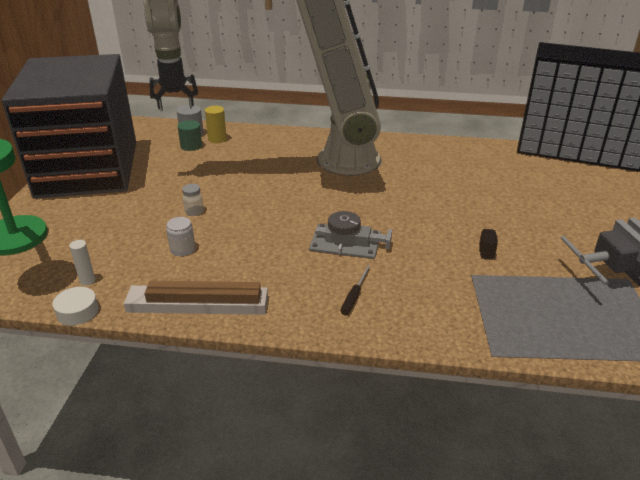

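The top view shows the wheel at about (307,280), the pointer tip at (310,248), the bar end plate at (251,275) and the line end near (290,272). The screwdriver (290,165) lies beyond the pointer; tin, jar and tape are well away.

```bash
cat > h.py <<'E'
import numpy as np,cv2
def ray(c,u,v,z):
    W=np.array(c['world_to_cam']);R,t=W[:3,:3],W[:3,3];o=-R.T@t
    K=c['mtx'];d=R.T@np.array([(u-K[0,2])/K[0,0],-(v-K[1,2])/K[1,1],-1.])
    return o+d*(z-o[2])/d[2]
def proj(c,p):
    W=np.array(c['world_to_cam']);q=W[:3,:3]@np.array(p)+W[:3,3];K=c['mtx']
    return K[0,0]*q[0]/-q[2]+K[0,2],K[1,1]*-q[1]/-q[2]+K[1,2]
E
python3 - <<'E'
from h import *;import pickle
c=pickle.load(open('top.pkl','rb'));im=c['color'][:,:,::-1]
cv2.imwrite('pics/crop.png',cv2.resize(im[235:320,235:360],None,fx=6,fy=6,interpolation=cv2.INTER_CUBIC))
for n,u,v,z in [('wheel',307,280,80),('line',290,272,82),('ptr',310,248,28),('plate',248,275,30)]: print(n,ray(c,u,v,z).round(1))
E
```

```text
wheel [505.4  36.5  80. ]
line [522.4  73.   82. ]
ptr [577.3  32.6  28. ]
plate [515.5 173.   30. ]
```

View pics/crop.png

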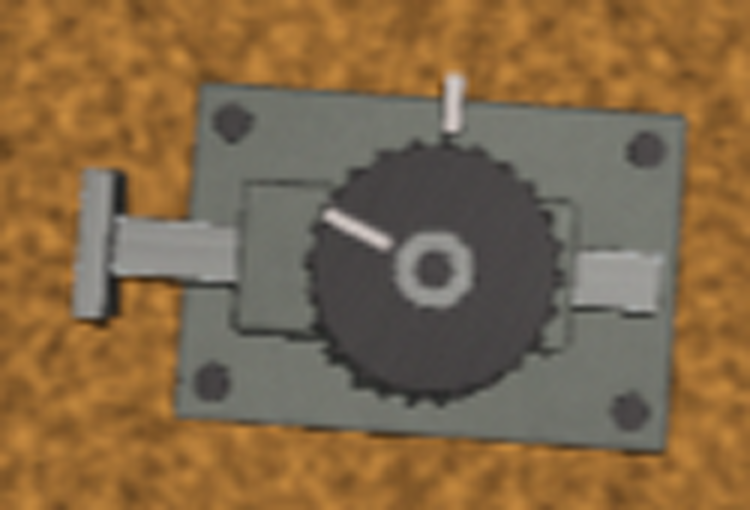

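```bash
cat >> h.py <<'E'
C=np.array([505.5,36.5]);YAW=-0.066
ex=np.array([np.cos(YAW),np.sin(YAW)]);ey=np.array([-ex[1],ex[0]])
def st():
    from workcell import robot
    s=robot.read_state();p=np.array(s['tcp_pos']);d=p[:2]-C;R=np.array(s['eef_rot']);f=np.array(s['ft_force'])
    print('t',round(s['time'],2),'stop x %.1f y %.1f z %.1f'%(d@ex,d@ey,p[2]),'head-90-yaw deg %.1f'%np.degrees(np.arctan2(R[1,0],R[0,0])-np.pi/2-YAW),
     'F x %.1f y %.1f z %.1f'%(f[:2]@ex,f[:2]@ey,f[2]),'open',round(s['grip_width'],2))
    return p,R
E
python3 - <<'E'
from h import *
p,R=st()
T=np.r_[C-85*ey,120]
print(T,R.T@(T-p)/1000)
E
```

```text
t 0.1 stop x -270.4 y -595.5 z 230.5 head-90-yaw deg -66.2 F x 0.1 y 0.7 z -0.6 open 1.0
[499.89407197 -48.31493719 120.        ] [ 0.45319757 -0.35810239  0.11118636]
```

```bash
python3 -m crank '[0.036,-0.028,0.008,0,0.072,-0.056,0.016,0,0.108,-0.084,0.024,0,0.144,-0.112,0.032,0,0.18,-0.14,0.04,0]' 1 20 && python3 -m crank '[0.036,-0.028,0.008,0,0.072,-0.056,0.016,0,0.108,-0.084,0.024,0,0.144,-0.112,0.032,0,0.18,-0.14,0.04,0]' && python3 -m crank '[0.03,-0.024,0.008,-8,0.06,-0.048,0.016,-16,0.08,-0.064,0.024,-24,0.093,-0.078,0.03,-32,0.093,-0.078,0.03,-40]' && python3 -m crank '[0,0,0,-8,0,0,0,-16,0,0,0,-24,0,0,0,-26.2,0,0,0,-26.2]'; python3 -c "
from h import *
p,R=st();T=np.r_[C-85*ey,120];print(R.T@(T-p))"
```

```text
time: 0.6
tcp_pos: [318.2, -345.5, 190.7]
eef_rot: [[0.94, 0.341, -0.0], [0.341, -0.94, 0.0], [-0.0, -0.0, -1.0]]
ft_force: [1.0, 0.2, 0.2]
grip_width: 0.142
finger_force: 0.0
time: 1.1
tcp_pos: [439.6, -152.4, 150.8]
eef_rot: [[0.94, 0.342, -0.0], [0.342, -0.94, -0.0], [-0.0, 0.0, -1.0]]
ft_force: [-0.0, -1.0, -0.9]
grip_width: 0.001
finger_force: 0.0
time: 1.6
tcp_pos: [499.7, -46.7, 119.9]
eef_rot: [[0.492, 0.87, -0.002], [0.87, -0.492, 0.001], [-0.0, -0.002, -1.0]]
ft_force: [-0.2, -0.7, -0.2]
grip_width: 0.003
finger_force: 0.0
time: 2.1
tcp_pos: [499.5, -49.0, 120.9]
eef_rot: [[0.067, 0.998, -0.001], [0.998, -0.067, 0.0], [0.0, -0.001, -1.0]]
ft_force: [0.0, -0.2, -0.4]
grip_width: -0.001
finger_force: 0.0
t 2.1 stop x -0.3 y -85.8 z 120.9 head-90-yaw deg -0.0 F x 0.0 y -0.2 z -0.4 open -0.0
[0.7513817  0.30227611 0.89151822]
```

```bash
python3 -m crank '[0,0,0.02,0,0,0,0.04,0,0,0,0.059,0,0.01,0,0.059,0,0.02,0,0.059,0]' && python3 -m crank '[0.003,0,0,0,0.005,0,0,0,0.006,0,0,0,0.007,0,0,0,0.007,0,0,0]'
python3 - <<'E'
from h import *;from workcell import read_camera
st();c=read_camera('top');cv2.imwrite('pics/top1.png',cv2.resize(c['color'][220:330,225:375,::-1],None,fx=5,fy=5,interpolation=cv2.INTER_CUBIC))
c=read_camera('scene');cv2.imwrite('pics/sc1.png',cv2.resize(c['color'][170:290,270:430,::-1],None,fx=5,fy=5,interpolation=cv2.INTER_CUBIC))
E
```

```text
time: 2.6
tcp_pos: [500.9, -28.6, 62.2]
eef_rot: [[0.068, 0.998, -0.001], [0.998, -0.068, 0.0], [0.0, -0.001, -1.0]]
ft_force: [-0.3, -0.5, 0.0]
grip_width: -0.001
finger_force: 0.0
time: 3.1
tcp_pos: [501.9, -22.3, 62.6]
eef_rot: [[0.067, 0.998, 0.001], [0.998, -0.067, -0.0], [-0.0, 0.001, -1.0]]
ft_force: [-0.2, 0.1, 1.3]
grip_width: -0.001
finger_force: 0.0
t 3.1 stop x 0.3 y -58.9 z 62.6 head-90-yaw deg -0.0 F x -0.2 y 0.1 z 1.3 open -0.0
```

View pics/sc1.png

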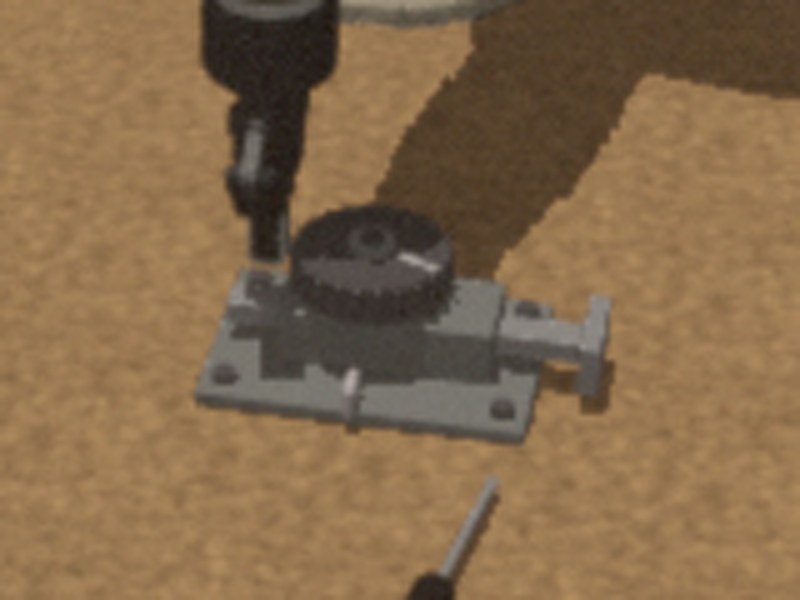

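The picture shows the shut fingertips beside the rim's left side (crop 265,245), near contact; the line is at (418,262), unmoved. I'll creep in.

```bash
for i in 1 2; do python3 -m crank '[0.0005,0,0,0,0.001,0,0,0,0.001,0,0,0,0.001,0,0,0,0.001,0,0,0]' >/dev/null; python3 -c "
from h import *;st()"; done; python3 -m crank '[0.0005,0,0,0,0.001,0,0,0,0.0015,0,0,0,0.0015,0,0,0,0.0015,0,0,0]'|grep force;python3 -c "
from h import *;st()"
```

```text
t 3.7 stop x 0.0 y -57.9 z 62.3 head-90-yaw deg -0.0 F x 0.5 y -0.2 z 0.9 open -0.0
t 4.2 stop x 0.1 y -56.9 z 62.3 head-90-yaw deg -0.0 F x -0.8 y -0.2 z 1.0 open 0.0
ft_force: [-1.4, -5.7, 0.3]
finger_force: 3.2
t 4.7 stop x 0.1 y -56.7 z 62.3 head-90-yaw deg -0.1 F x -1.0 y -5.8 z 0.3 open -0.0
```

```bash
python3 -m crank '[0.0003,0.007,0,0,0.0003,0.014,0,0,0.0018,0.0255,0,0,0.0063,0.0363,0,0,0.0133,0.0455,0,0]' | grep force
cat > ang.py <<'E'
from h import *;from workcell import read_camera;import sys
st();c=read_camera('top');im=c['color'].astype(int)
# bright line on the dark wheel top: pixels whose ray at z=81 is 22-42 mm from the axis
vs,us=np.mgrid[255:305,280:335];P=np.array([ray(c,u,v,81)[:2]-C for u,v in zip(us.ravel(),vs.ravel())])
r=np.hypot(*P.T);g=im[vs.ravel(),us.ravel()].min(1)
k=(r>21)&(r<41)&(g>np.percentile(g[(r>21)&(r<41)],50)+40)
q=P[k].mean(0) if k.any() else np.array([np.nan]*2)
print('n',k.sum(),'line angle %.2f'%(np.arctan2(q@ey,q@ex)%(2*np.pi)),'r %.0f'%np.hypot(*q),'spread %.1f'%P[k].std(0).max())
E
python3 ang.py
```

```text
ft_force: [0.4, -0.2, -0.1]
finger_force: 0.0
t 5.2 stop x 47.2 y -41.4 z 62.4 head-90-yaw deg -0.0 F x 0.4 y -0.2 z -0.1 open 0.0
n 0 line angle nan r nan spread nan
  ret = _var(a, axis=axis, dtype=dtype, out=out, ddof=ddof,
  arrmean = um.true_divide(arrmean, div, out=arrmean,
  ret = um.true_divide(
```

Run:
```python
from h import *;from workcell import read_camera
c=read_camera('top');cv2.imwrite('pics/top2.png',cv2.resize(c['color'][220:330,225:375,::-1],None,fx=5,fy=5,interpolation=cv2.INTER_CUBIC))
```

```text
(no output)
```

View pics/top2.png

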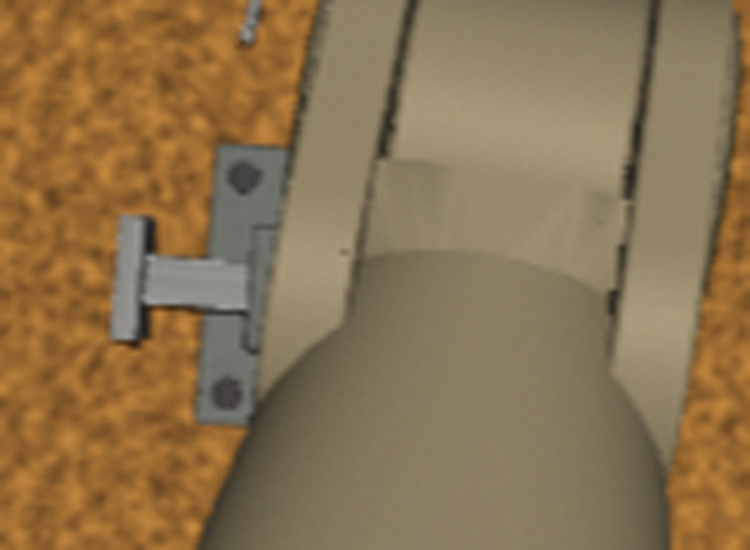

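The arm hides the wheel from the top camera; I use the scene camera for the line instead.

```bash
cat > ang.py <<'E'
from h import *;from workcell import read_camera;import sys
st();c=read_camera('scene');im=c['color'].astype(int)
u0,v0=map(int,proj(c,[C[0],C[1],81]))
vs,us=np.mgrid[v0-14:v0+15,u0-22:u0+23];P=np.array([ray(c,u,v,81)[:2]-C for u,v in zip(us.ravel(),vs.ravel())])
r=np.hypot(*P.T);g=im[vs.ravel(),us.ravel()].min(1)
k=(r>20)&(r<41)&(g>115)
if k.any():
    w=g[k];q=(P[k]*w[:,None]).sum(0)/w.sum()
    print('n',k.sum(),'line angle %.2f'%(np.arctan2(q@ey,q@ex)%(2*np.pi)),'r %.0f'%np.hypot(*q))
else: print('no line; brightest',np.sort(g[(r>20)&(r<41)])[-5:])
if len(sys.argv)>1: cv2.imwrite(sys.argv[1],cv2.resize(c['color'][v0-50:v0+50,u0-65:u0+65,::-1],None,fx=5,fy=5,interpolation=cv2.INTER_CUBIC))
E
python3 ang.py pics/a.png
```

```text
t 5.3 stop x 47.5 y -40.8 z 62.4 head-90-yaw deg 0.1 F x -0.6 y -0.7 z -0.2 open -0.0
no line; brightest [79 79 80 82 85]
```

View pics/a.png

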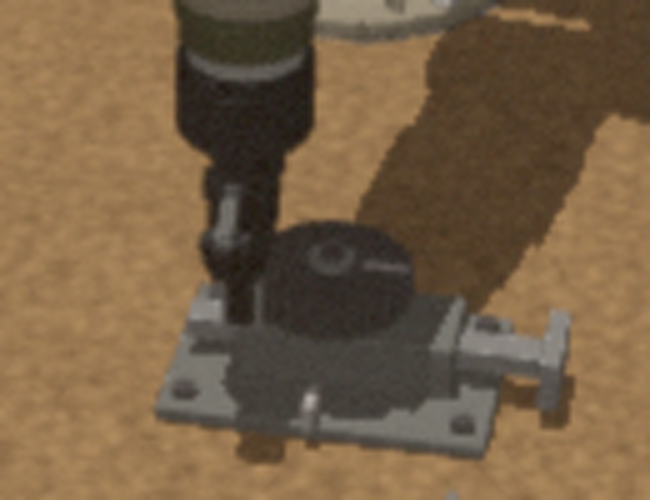

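```bash
sed -i 's/(g>115)/(g>np.median(g[(r>20)\&(r<41)])+22)/' ang.py; python3 -m crank '[0.02,0.014,0,0,0.03,0.016,0,0,0.042,0.0145,0,0,0.042,0.0135,0,0,0.042,0.0125,0,0]' | grep force; python3 ang.py; python3 -m crank '[0,-0.001,0,0,0,-0.002,0,0,0,-0.003,0,0,0,-0.004,0,0,0,-0.004,0,0]' |grep force; python3 ang.py
```

```text
ft_force: [11.8, 0.7, -7.3]
finger_force: 5.7
t 5.85 stop x 61.4 y 1.2 z 63.0 head-90-yaw deg 0.0 F x 11.7 y 1.5 z -7.3 open 0.0
n 66 line angle 4.18 r 16
ft_force: [18.1, 1.2, -12.9]
finger_force: 8.9
t 6.4 stop x 61.2 y 0.6 z 63.6 head-90-yaw deg -0.0 F x 18.0 y 2.4 z -12.9 open 0.0
n 62 line angle 4.20 r 18
```

```bash
python3 -m crank '[0.0097,0.003,0,0,0.0258,-0.001,0,0,0.039,-0.0105,0,0,0.0485,-0.0237,0,0,0.0537,-0.0398,0,0]' | grep force; python3 ang.py pics/b.png
```

```text
ft_force: [5.6, 7.7, -0.7]
finger_force: 3.7
t 6.95 stop x 16.5 y 56.8 z 63.4 head-90-yaw deg 0.1 F x 5.1 y 8.0 z -0.7 open -0.0
n 11 line angle 3.78 r 29
```

View pics/b.png

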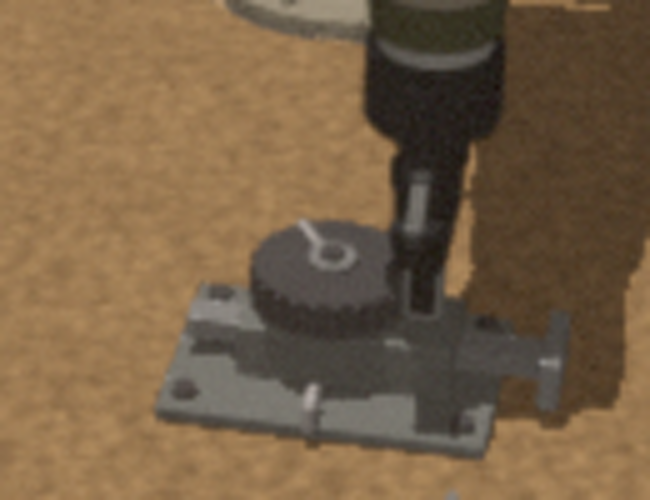

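The line now stands at the upper left of the hub (310,232 in the crop), angle 3.78 — the wheel is being driven well. Continue round.

```bash
python3 -m crank '[0,-0.0142,0,0,0,-0.0284,0,0,-0.0052,-0.0445,0,0,-0.0147,-0.0577,0,0,-0.0279,-0.0672,0,0]' | grep force; python3 ang.py
```

```text
ft_force: [-1.0, 0.8, -0.3]
finger_force: 0.3
t 7.5 stop x -54.8 y 26.3 z 62.2 head-90-yaw deg 0.1 F x -1.1 y 0.7 z -0.3 open 0.0
n 15 line angle 5.11 r 30
```

```bash
python3 -m crank '[-0.0161,-0.0025,0,0,-0.0355,-0.0025,0,0,-0.0516,0.002,0,0,-0.0638,0.011,0,0,-0.0733,0.023,0,0]' | grep force; python3 ang.py
```

```text
ft_force: [-1.7, -0.4, -0.4]
finger_force: 0.5
t 8.05 stop x -30.7 y -48.6 z 61.9 head-90-yaw deg -0.1 F x -1.7 y -0.5 z -0.4 open -0.0
n 13 line angle 0.00 r 32
```

```bash
python3 -m crank '[-0.0055,0.0158,0,0,-0.006,0.030,0,0,-0.0057,0.0442,0,0,0,0.060,0,0,0.0095,0.073,0,0]' | grep force; python3 ang.py
```

```text
ft_force: [-0.4, 0.1, 0.1]
finger_force: 0.0
t 8.6 stop x 45.6 y -39.0 z 62.4 head-90-yaw deg -0.1 F x -0.4 y 0.1 z 0.1 open -0.0
n 20 line angle 2.55 r 18
```

```bash
sed -i "s/r<41)&(g>/r<41)\&(g>/; s/(r>20)/(r>23)/g" ang.py; python3 -m crank '[0.013,0.0085,0,0,0.0283,0.013,0,0,0.0477,0.013,0,0,0.0638,0.009,0,0,0.0765,-0.0005,0,0]' | grep force; python3 ang.py; python3 -m crank '[0.0095,-0.0142,0,0,0.0145,-0.0283,0,0,0.0145,-0.0425,0,0,0.0145,-0.0567,0,0,0.0095,-0.0728,0,0]' | grep force; python3 ang.py pics/c.png
```

```text
ft_force: [3.3, -0.9, -0.7]
finger_force: 1.5
t 9.15 stop x 46.7 y 39.6 z 63.2 head-90-yaw deg -0.0 F x 3.4 y -0.7 z -0.7 open -0.0
n 21 line angle 2.90 r 28
ft_force: [1.1, 2.9, 2.4]
finger_force: 1.4
t 9.7 stop x -28.9 y 50.3 z 63.0 head-90-yaw deg 0.1 F x 0.9 y 3.0 z 2.4 open 0.0
n 13 line angle 5.16 r 31
```

```bash
python3 -m crank '[-0.0095,-0.0132,0,0,-0.0222,-0.0222,0,0,-0.0300,-0.0245,0,0,-0.0300,-0.0245,0,0,-0.0300,-0.0245,0,0]' | grep force; python3 ang.py
```

```text
ft_force: [-2.7, 0.4, 1.9]
finger_force: 2.0
t 10.25 stop x -55.0 y 17.3 z 62.0 head-90-yaw deg -0.1 F x -2.7 y 0.2 z 1.9 open -0.0
n 11 line angle 6.10 r 32
```

```bash
python3 -m crank '[-0.004,0,0,0,-0.008,0,0,0,-0.009,0,0,0,-0.009,0,0,0,-0.009,0,0,0]' | grep force; python3 ang.py pics/d.png
```

```text
ft_force: [-8.4, 3.1, 4.9]
finger_force: 5.0
t 10.8 stop x -56.8 y 9.8 z 61.8 head-90-yaw deg 0.0 F x -8.6 y 2.5 z 4.9 open 0.0
n 12 line angle 6.23 r 32
```

View pics/d.png

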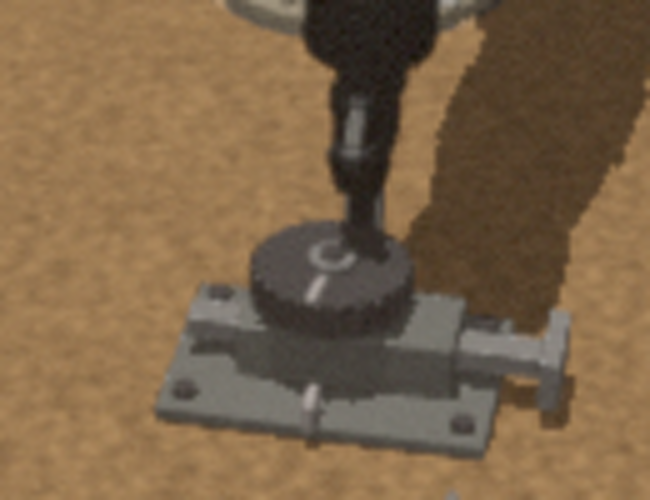

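The line (315,290) points at the pointer (311,398); the bar end is unmoved. Retreat, rise, go round to the end plate.

```bash
python3 -m crank '[0,-0.025,0,0,0,-0.025,-0.03,0,0,-0.025,-0.06,0,0.045,-0.02,-0.06,0,0.09,0,-0.06,0]' | grep force; python3 -m crank '[0.04,0.025,0,0,0.071,0.055,0,0,0.071,0.055,0.03,0,0.071,0.055,0.065,0,0.071,0.055,0.094,0]' | tail -3; python3 ang.py pics/e.png
```

```text
ft_force: [1.0, -0.3, -0.0]
finger_force: 0.0
ft_force: [-0.9, -0.4, -0.7]
grip_width: 0.004
finger_force: 0.0
t 11.85 stop x 2.0 y 170.9 z 26.9 head-90-yaw deg 0.0 F x -0.9 y -0.4 z -0.7 open 0.0
n 12 line angle 6.23 r 32
```

View pics/e.png

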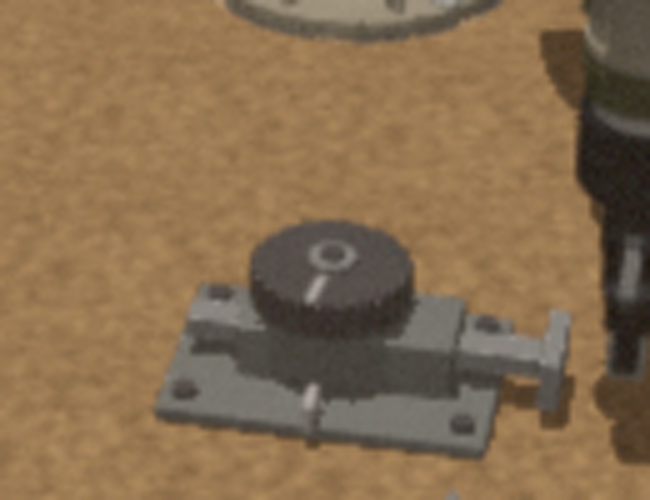

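Fingers stand clear outside the end plate (plate 555,360; tips 625,365), line still at the pointer. Push gently.

```bash
S='python3 -m h'; python3 -m crank '[-0.006,0,0,0,-0.011,0,0,0,-0.016,0,0,0,-0.020,0,0,0,-0.024,0,0,0]' | grep force; python3 -m crank '[-0.004,0,0,0,-0.008,0,0,0,-0.012,0,0,0,-0.016,0,0,0,-0.020,0,0,0]' | grep force; python3 -c "
from h import *;st()"; python3 -m crank '[-0.004,0,0,0,-0.008,0,0,0,-0.012,0,0,0,-0.016,0,0,0,-0.020,0,0,0]' | grep force;python3 -c "
from h import *;st()"
```

```text
ft_force: [-0.1, 3.5, 3.5]
finger_force: 1.8
ft_force: [2.3, 3.1, 2.3]
finger_force: 1.9
t 12.9 stop x 0.7 y 125.8 z 28.4 head-90-yaw deg -0.0 F x 2.0 y 3.3 z 2.3 open 0.01
ft_force: [3.2, 3.6, 0.8]
finger_force: 1.9
t 13.4 stop x 0.5 y 105.6 z 28.2 head-90-yaw deg -0.0 F x 2.9 y 3.8 z 0.8 open -0.0
```

```bash
python3 -m crank '[-0.003,0,0,0,-0.006,0,0,0,-0.009,0,0,0,-0.011,0,0,0,-0.012,0,0,0]' | grep force; python3 -c "
from h import *;st()"
```

```text
ft_force: [2.6, 24.0, -2.1]
finger_force: 12.1
t 13.9 stop x 0.3 y 98.9 z 28.3 head-90-yaw deg 0.1 F x 1.0 y 24.1 z -2.1 open -0.0
```

Hard stop reached at the expected place. Retreat and check.

```bash
python3 -m crank '[0,0,0,0,0.01,0,0,0,0.03,0,0,0,0.06,0,0,0,0.08,0,-0.03,0]' | grep force; python3 -m crank '[0,0,-0.04,0,0,0,-0.06,0,0,0,-0.06,0,0,0,-0.06,0,0,0,-0.06,0]' | grep force; python3 ang.py pics/f.png
```

```text
ft_force: [0.1, -0.3, -0.9]
finger_force: 0.0
ft_force: [-0.7, -0.6, 0.7]
finger_force: 0.0
t 14.9 stop x -1.1 y 173.0 z 116.5 head-90-yaw deg -0.1 F x -0.6 y -0.6 z 0.7 open 0.0
n 12 line angle 6.23 r 32
```

View pics/f.png

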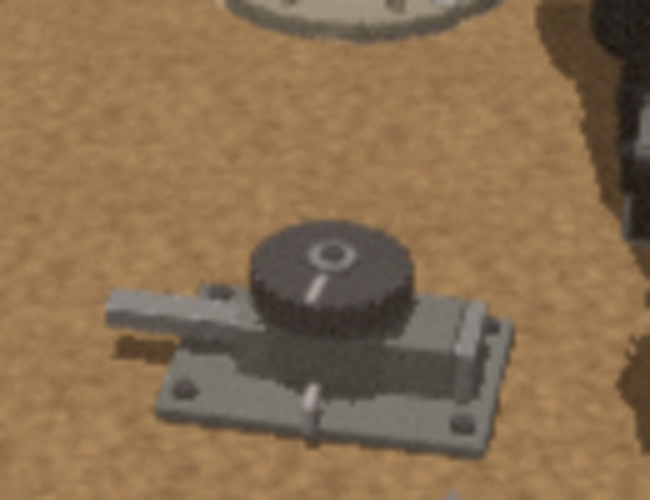

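The end plate (470,345) lies against the saddle, the line (317,288) points at the pointer, and the robot is clear.

```bash
python3 -c "
from workcell import job;print(job.finish_job())"
```

```text
the job is handed in; nothing more can be done
None
```

I rolled the wheel to its second line-up with the pointer (about 12.51 rad by camera), then pushed the bar home against the saddle (peak reading about 24 N). I retreated clear and handed the job in at about 15 s; no verdict was returned.

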